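# Push the row of vial carriers home and shut the lane gate

### The arm

A 6-joint arm with a two-finger parallel gripper is mounted at the origin on a cart in front of the work surface, level with it; the furniture and walls round the work are solid. World frame = base frame: x ahead of the robot, y to its left, z up, the work surface at z = 0. Lengths are in m, angles in rad, forces in N, time in s.
With the tool pointing down it reaches from about 0.375 to 0.9 m from the base axis. Payload 3.1 kg.
Tool frame: the origin (TCP) lies on the centre line of the jaws, within the pads' length; the fingertips stand 22 mm ahead of it and the grasp point (between the pads) lies 3 mm ahead of it; z points along the fingers, y is the line along which they close (so a half turn about z gives the same grasp; the last joint's range is limited). The gripper opens to 87 mm and grips with 3 to 60 N. Pads are 19 mm wide; open, the fingers measure 117 mm over their backs; the gripper's body (75 mm by 190 mm) begins 51 mm behind the grasp point.
Start: joints at [0.95, 0.527, 1.433, -0, 1.181, -0.178], TCP at [0.268, 0.565, 0.245] pointing down, gripper open.
Joint ranges: [-3.08, 3.08], [-0.75, 2.2], [0.22, 2.44], [-1.43, 4.57], [0, 2.65], [-2.85, 2.85]. Speed limits (rad/s): [2.79, 2.79, 3.14, 3.14, 3.14, 3.14].

### API

Orientations are given as a unit quaternion [x, y, z, w].
In Python, from rig import r, grab_frame, camera_model gives the robot as it stands.
- The arm moves only by the tool send_rows, never from a script. Its argument "series" is one flat list of numbers, 7 for each row, row after row: the shift along the tool's x, y, z in cm, then the turn, a rotation vector about the tool's x, y, z in degrees, then the finger opening in cm, from 0 to 8.7. A call has 1 to 20 rows; each row is the pose to reach, as a shift and turn from the pose commanded when the call began, along the tool's axes at that moment; what a row does not reach only later rows make up. A row lasts 1/12 s, in which the tool goes at most 41.7 mm and 7.16 degrees, less where a joint would pass 70% of its speed; a pose out of reach is approached as far as the arm can. A call with a gripper value outside its range is refused whole. The fingers move at their own pace and stop on an object; the grip force is fixed at half the most. Time passes only in rows, so rows that repeat a pose let the fingers close. It gives the time, the measured TCP pose, the force and the opening at its end, in the units of the state.
- r.observe(): the state, without advancing time (a new reading comes with each control period).
- grab_frame(name): name is "side" or "top" or "wrist"; returns the picture (400x640x3 uint8, red, green, blue); there is no depth.
- camera_model(name): a dict with "K" (3x3 intrinsics, pixels), "cam_to_world" (4x4, takes a point from camera to world coordinates). Camera axes: x right, y up, looking along -z (the intrinsics and any distortion apply to the point x, -y, -z); pixel columns grow to the right and rows downward; lengths in m; the calibration is good to about 2 mm. A picture is of the moment at which its call begins: read the wrist's pose just before it. camera_model takes no time and is no camera call; for the wrist camera it gives the pose at the moment of the call.
- r.job_done(): hands the job in, once; it reports no verdict.
The state is a dict: "clock": time; "joint_pos": joint angles; "dq": joint speeds; "joint_torque": joint torques, N m; "position": TCP position; "eef_rot": TCP orientation; "wrist_force": force on the tool from outside, world axes, zero at the start; "moment": the same for the moment, N m; "gripper_width": opening from 0.0 (shut) to 1.0 (fully open).
Only numpy, scipy, OpenCV 4.12 (cv2) and the standard library are available. Lean on these libraries where they do the work, as an engineer would, in place of code of your own. Each camera call takes 0.05 s, during which the arm holds its last target. There are 200 camera calls.

### The job

Push the row of four vial carriers along the loading lane, from behind the last one and as one train, until the front one rests against the end stop and no gaps are left between them; then push the lane's swing gate shut behind them, straight across the channel. Only push with the fingertips: do not grip, lift or tip any carrier, and do not disturb the spare carriers or the timer standing round the lane.

Things in the scene. Friction and masses are not known exactly. Their poses are not given: they have to be found in the camera images.
- lane: Fixed aluminium loading lane on the bench, a straight channel 380 mm long. Origin: on the bench top under the channel's centre line; x along it toward the end stop, y to the left of that, z up. Floor 8 mm above the bench, 39 mm wide between 6 mm walls whose tops are 16 mm above the bench. Open at the rear (x = -200 mm). Loose things to leave alone stand to its right (-y) and beyond its stop.
- stop_face (a point): Centre of the end stop's padded face, on the lane's centre line at lane x = 165 mm, 22 mm above the bench (the stop's top is at 36 mm). The row of four carriers stands in the lane, touching (within 0.5 mm each), its front face 45 to 100 mm short of this face. With the row home, its rear face is 160 mm short of this face (lane x = 5 mm).
- carrier_1: Vial carrier 1 of the row in the lane, counted from the stop (the front one, which meets the stop): grey block 40 mm long (its x, along the lane to the stop) x 36 wide x 28 high, with a short capped vial (22 mm across) fixed in it, 52 mm high in all, about 0.11 kg. Origin: centre of its underside, on the lane floor. Home: centre at lane x = 145 mm.
- carrier_2: Vial carrier 2 of the row in the lane, counted from the stop (second): grey block 40 mm long (its x, along the lane to the stop) x 36 wide x 28 high, with a short capped vial (22 mm across) fixed in it, 52 mm high in all, about 0.11 kg. Origin: centre of its underside, on the lane floor. Home: centre at lane x = 105 mm.
- carrier_3: Vial carrier 3 of the row in the lane, counted from the stop (third): grey block 40 mm long (its x, along the lane to the stop) x 36 wide x 28 high, with a short capped vial (22 mm across) fixed in it, 52 mm high in all, about 0.11 kg. Origin: centre of its underside, on the lane floor. Home: centre at lane x = 65 mm.
- carrier_4: Vial carrier 4 of the row in the lane, counted from the stop (the rear one, whose free rear face is pushed): grey block 40 mm long (its x, along the lane to the stop) x 36 wide x 28 high, with a short capped vial (22 mm across) fixed in it, 52 mm high in all, about 0.11 kg. Origin: centre of its underside, on the lane floor. Home: centre at lane x = 25 mm.
- gate (a joint): Angle of the swing gate, rad: a flat steel bar on an upright pin at the lane's left (+y) edge. 0 = outside the channel, parallel to it, pointing to its rear (-x); negative = farther outward; +1.571 = shut, straight across the channel, at its stop, 4 mm behind the rear face of a row that is home. Starts at -0.6 to -0.1; stiff (0.04 N m), stays where it is left.
- gate_hinge (a point): Point on the gate's pin axis, at mid-height of the bar, 31 mm above the bench (at x = -3, y = 45 mm in the lane's frame). The bar is 8 mm thick, 24 mm high (from 19 to 43 mm above the bench), and reaches 76 mm from the pin axis.
- gate_tip (a point): Free end of the gate bar, mid-height, 76 mm from the pin axis.
- spare_1: Spare vial carrier, the same as those in the lane (40 x 36 x 28 mm, 52 mm with its vial), standing on the bench to the right (-y) of the lane. Not part of the job. Origin: centre of its underside.
- spare_2: Spare vial carrier, the same as those in the lane (40 x 36 x 28 mm, 52 mm with its vial), standing on the bench to the right (-y) of the lane. Not part of the job. Origin: centre of its underside.
- timer: Small white bench timer, 62 x 62 x 34 mm, loose on the bench beyond the lane's end stop. Not part of the job. Origin: centre of its underside.
There are look-alikes about, which are no part of the job. Leave any blue or pink look-alike of the carrier_4 alone.

How it is judged:
By the outcome, as a careful person would: the job done as asked, in the order asked, and still so for the second after the job is handed in, with the robot touching nothing.
It also fails if it takes over 48 s, if anything falls off the work surface, if the arm or the gripper's body presses on something with over 40 N, if the wrist force passes 120 N, or if a joint passes its speed limit or range.

## Working session

There is one attempt and no reset: what is moved stays moved. The work goes in short steps, Python scripts to look and compute and a tool call to move; the robot and the scene stay as the last step left them, time stands still between calls to the robot, and variables do not carry over. Pictures are saved under pics/ and viewed, on a budget of 10 in all, crops included, one or two more only if the job needs it, and the job is handed in when it is done.

Besides the shell and the picture viewer there is one more tool, called after ">>>" as a command line: name --argument value ..., lists and objects as JSON in quotes. send_rows: Moves the arm, as the interface text tells. Its arguments: {"type":"object","properties":{"series":{"type":"array"}},"required":["series"]}

```bash
mkdir -p pics; ls
python3 - <<'E'
from rig import r, grab_frame, camera_model
import cv2,numpy as np
np.set_printoptions(precision=4,suppress=True)
for n in ("top","side"):
    cv2.imwrite(f"pics/{n}0.png",grab_frame(n)[:,:,::-1])
    m=camera_model(n); print(n,np.array(m["K"]),np.array(m["cam_to_world"]),[k for k in m])
s=r.observe(); print(s)
E
```

```text
pics
top [[439.8803   0.     317.7904]
 [  0.     439.8803 196.368 ]
 [  0.       0.       1.    ]] [[ 0.0275  0.9887 -0.1475  0.3628]
 [-0.9987  0.0335  0.0383  0.2863]
 [ 0.0428  0.1463  0.9883  0.9092]
 [ 0.      0.      0.      1.    ]] ['K', 'cam_to_world']
side [[385.2694   0.     317.6377]
 [  0.     385.2694 199.4671]
 [  0.       0.       1.    ]] [[ 0.9264  0.2427 -0.2878  0.2553]
 [-0.3762  0.6232 -0.6856 -0.3192]
 [ 0.013   0.7435  0.6686  0.6287]
 [ 0.      0.      0.      1.    ]] ['K', 'cam_to_world']
{'clock': 0.1, 'joint_pos': array([ 0.9495,  0.5284,  1.4338, -0.    ,  1.1814, -0.1785]), 'dq': array([ 0.0004, -0.0011, -0.0018,  0.0008, -0.001 , -0.0002]), 'joint_torque': array([ -0.0005, -44.0986, -17.715 ,   0.0634,   0.0534,  -0.    ]), 'position': array([0.2674, 0.5642, 0.2437]), 'eef_rot': array([ 0.2196,  0.9756, -0.0009, -0.0004]), 'wrist_force': array([ 0.2652,  0.3849, -0.0427]), 'moment': array([ 0.0012, -0.0158,  0.0435]), 'gripper_width': 0.9960890890365706}
```

View pics/top0.png

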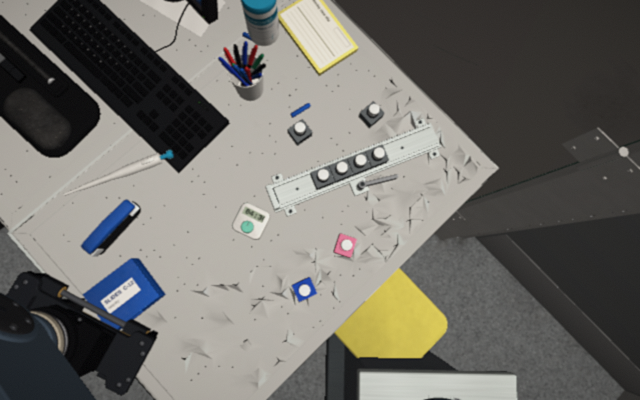

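View pics/side0.png

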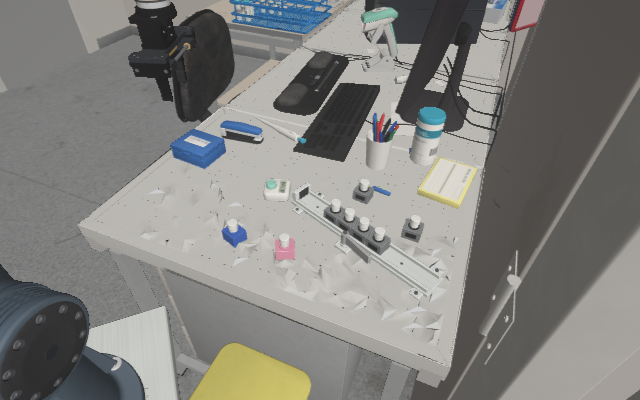

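The top view shows the lane from its stop end at (270,195) to its open rear at (438,138). The row's caps are at about (323,175), (342,167), (361,160) and (379,153), and the gate runs from (361,187) to (397,177).

Things that could be taken for carrier_4:
- row caps at (323,175) to (379,153)
- spares at (300,130) and (372,112)
- pink look-alike at (346,244)
- blue look-alike at (304,289)

carrier_4 is the row member farthest from the stop, at (379,153). I'll check that in a close crop.

```bash
cat > h.py <<'E'
from rig import r, grab_frame, camera_model
import cv2,numpy as np
np.set_printoptions(precision=4,suppress=True)
def ray(cm,px,z):
    K=np.array(cm["K"]);T=np.array(cm["cam_to_world"])
    d=np.linalg.solve(K,[px[0],px[1],1.]);d=T[:3,:3]@[d[0],-d[1],-d[2]];c=T[:3,3]
    return c+d*(z-c[2])/d[2]
def proj(cm,P):
    K=np.array(cm["K"]);T=np.array(cm["cam_to_world"])
    p=T[:3,:3].T@(np.asarray(P)-T[:3,3]);p=K@[p[0],-p[1],-p[2]];return p[:2]/p[2]
def caps(im,roi,thr=215,amin=20,amax=250):
    x0,y0,x1,y1=roi;g=cv2.resize(im[y0:y1,x0:x1].min(2),None,fx=4,fy=4,interpolation=cv2.INTER_CUBIC)
    n,l,st,c=cv2.connectedComponentsWithStats((g>thr).astype(np.uint8))
    return [((c[i]+.5)/4-.5+[x0,y0],st[i,4]/16,st[i,2:4]/4) for i in range(1,n) if amin<st[i,4]/16<amax]
E
python3 - <<'E'
from h import *
im=cv2.imread("pics/top0.png");cm=camera_model("top")
for c,a,w in caps(im,(260,90,450,220)): print(c,a,w,ray(cm,c,.06))
i2=cv2.imread("pics/side0.png")
a=cv2.resize(im[95:215,255:450],(780,480)[:2],interpolation=cv2.INTER_CUBIC)
cv2.imwrite("pics/crop_top.png",a)
E
```

```text
[374.3986 108.9116] 39.6875 [7.75 7.25] [0.6723 0.1437 0.06  ]
[299.8382 126.901 ] 52.25 [8.5 8. ] [0.6284 0.2931 0.06  ]
[379.0872 152.1443] 54.1875 [8.5  8.25] [0.5828 0.1335 0.06  ]
[360.6121 159.4057] 57.0 [8.75 8.75] [0.5666 0.1703 0.06  ]
[341.9297 166.7346] 58.3125 [8.75 8.75] [0.5504 0.2072 0.06  ]
[323.0479 174.0386] 58.75 [8.5  8.25] [0.5343 0.2442 0.06  ]
[264.8658 214.6485] 27.3125 [8.75 9.25] [0.4504 0.3546 0.06  ]
```

View pics/crop_top.png

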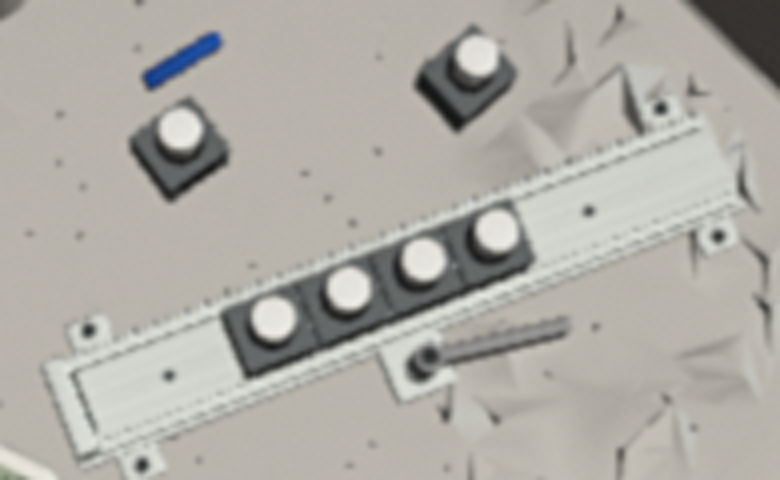

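Run:
```python
from h import *
cm=camera_model("top");f=lambda u,v,z:ray(cm,(255+(u+.5)/4-.5,95+(v+.5)/4-.5),z)[:2]
c1,c4=np.array([.5343,.2442]),np.array([.5828,.1335])
ex=(c1-c4)/np.linalg.norm(c1-c4);ey=np.array([-ex[1],ex[0]])
print("yaw",np.degrees(np.arctan2(ex[1],ex[0])))
L=lambda p:np.array([(p-c4)@ex,(p-c4)@ey])*1e3
for n,u,v,z in [("stop a",75,375,.036),("stop b",97,430,.036),("stop a lo",75,375,.016),("hinge",428,358,.045),("tip",568,326,.043),
 ("rear L",740,205,.016),("rear R",697,120,.016),("stopcorner outerR",45,365,.036),("stopcorner outerL",85,462,.036),("c1 front R",222,312,.036),("c1 front L",247,378,.036),("c4 rear R",512,203,.036),("c4 rear L",533,265,.036)]:
    p=f(u,v,z);print(n,p,L(p))
s=r.observe();print(s["clock"])
```

```text
yaw 113.65923765947592
stop a [0.5063 0.342 ] [221.6453 -13.5575]
stop b [0.4788 0.3298] [221.5552  16.427 ]
stop a lo [0.5096 0.3432] [221.4943 -17.0802]
hinge [0.5195 0.1655] [54.7392 45.0898]
tip [0.5388 0.0944] [-18.1815  55.9885]
rear L [ 0.6128 -0.0033] [-137.2951   27.4223]
rear R [0.6585 0.0193] [-134.9747  -23.4681]
stopcorner outerR [0.5108 0.3572] [233.7333 -23.8293]
stopcorner outerL [0.4626 0.3351] [232.9358  29.1889]
c1 front R [0.5411 0.2693] [141.0884 -16.2988]
c1 front L [0.5077 0.2557] [142.0305  19.7279]
c4 rear R [0.6036 0.1219] [-18.9478 -14.4165]
c4 rear L [0.5714 0.1109] [-16.0988  19.5207]
0.1
```

>>> send_rows --series '[-51.4,-29.4,9.4,0,0,41,0,-51.4,-29.4,9.4,0,0,41,0,-51.4,-29.4,9.4,0,0,41,0,-51.4,-29.4,9.4,0,0,41,0,-51.4,-29.4,9.4,0,0,41,0,-51.4,-29.4,9.4,0,0,41,0,-51.4,-29.4,9.4,0,0,41,0,-51.4,-29.4,9.4,0,0,41,0,-51.4,-29.4,9.4,0,0,41,0,-51.4,-29.4,9.4,0,0,41,0,-51.4,-29.4,9.4,0,0,41,0,-51.4,-29.4,9.4,0,0,41,0,-51.4,-29.4,9.4,0,0,41,0,-51.4,-29.4,9.4,0,0,41,0,-51.4,-29.4,9.4,0,0,41,0,-51.4,-29.4,9.4,0,0,41,0,-51.4,-29.4,9.4,0,0,41,0,-51.4,-29.4,9.4,0,0,41,0]'

```text
clock: 1.6
position: [0.6048, 0.0799, 0.1502]
eef_rot: [0.547, 0.837, -0.0, -0.001]
wrist_force: [-0.8, 0.6, 0.5]
gripper_width: 0.009
```

Run:
```python
from h import *
s=r.observe();print(s["position"],s["wrist_force"]);m=camera_model("wrist");im=grab_frame("wrist")[:,:,::-1]
cv2.imwrite("pics/w1.png",im)
for c,a,w in caps(im,(0,0,640,400),215,400,20000):
  p=ray(m,c,.06)[:2];print(c,a,w,p)
print(np.array(m["cam_to_world"]),m["K"])
```

```text
[0.6048 0.0799 0.1502] [-0.7603  0.5625  0.4683]
[[ 0.9161 -0.3836 -0.1168  0.5738]
 [ 0.401   0.8763  0.2671  0.1542]
 [-0.0002 -0.2915  0.9566  0.2909]
 [ 0.      0.      0.      1.    ]] [[336.5809   0.     317.3319]
 [  0.     336.5809 197.3046]
 [  0.       0.       1.    ]]
```

View pics/w1.png

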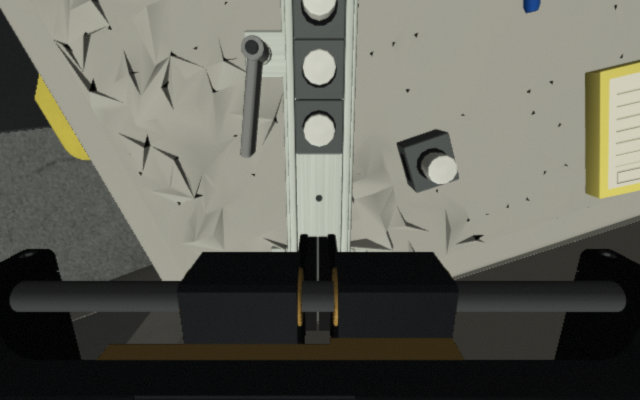

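Run:
```python
from h import *
m=camera_model("wrist");t=np.array([.6048,.0799]);ex=np.array([-.4013,.916]);ey=np.array([-.916,-.4013])
for n,u,v,z in [("cap4",319.5,128.5,.06),("cap3",319.5,67,.06),("c4rearL",302,154,.036),("c4rearR",342,154,.036),("hinge",252,47,.045),("tip",247,155,.043),("hole",319,198,.008),("wallL",287,200,.016),("wallR",351,200,.016)]:
  p=ray(m,(u,v),z)[:2];print(n,p,(p-t)@ex*1e3,(p-t)@ey*1e3)
```

```text
cap4 [0.5839 0.1352] 59.090834222183965 -3.0177411364271025
cap3 [0.5682 0.1708] 97.95391230783636 -2.9174249723725736
c4rearL [0.5804 0.1103] 37.66896603854719 10.118659815665247
c4rearR [0.6083 0.1226] 37.68916419486358 -20.38479521055656
hinge [0.5211 0.1651] 111.60412907576472 42.438936342463016
tip [0.5431 0.0945] 38.0842743247485 50.6341019208265
hole [0.61   0.0756] -6.033773065214037 -3.0781420749447745
wallL [0.5846 0.0652] -5.384197686569555 24.378325597850605
wallR [0.6348 0.0872] -5.349702785413427 -30.453478943731056
```

>>> send_rows --series '[0,0.15,3,0,0,0,0,0,0.15,6,0,0,0,0,0,0.15,9,0,0,0,0,0,0.15,10.5,0,0,0,0,0,0.15,11,0,0,0,0,0.5,0.15,11,0,0,0,0,1,0.15,11,0,0,0,0,1.5,0.15,11,0,0,0,0,2,0.15,11,0,0,0,0,2.3,0.15,11,0,0,0,0,2.5,0.15,11,0,0,0,0,2.6,0.15,11,0,0,0,0]'

```text
clock: 2.65
position: [0.5973, 0.1037, 0.0412]
eef_rot: [0.547, 0.837, 0.0, 0.0]
wrist_force: [0.8, -0.2, -0.5]
gripper_width: 0.004
```

>>> send_rows --series '[0.1,0,0,0,0,0,0,0.2,0,0,0,0,0,0,0.4,0,0,0,0,0,0,0.7,0,0,0,0,0,0,1.1,0,0,0,0,0,0,1.5,0,0,0,0,0,0,1.9,0,0,0,0,0,0,2.3,0,0,0,0,0,0,2.7,0,0,0,0,0,0,3.1,0,0,0,0,0,0,3.5,0,0,0,0,0,0,3.9,0,0,0,0,0,0,4.3,0,0,0,0,0,0,4.7,0,0,0,0,0,0,5.1,0,0,0,0,0,0,5.5,0,0,0,0,0,0,5.9,0,0,0,0,0,0,6.2,0,0,0,0,0,0,6.4,0,0,0,0,0,0,6.5,0,0,0,0,0,0]'

```text
clock: 4.32
position: [0.571, 0.1631, 0.0406]
eef_rot: [0.547, 0.837, 0.0, 0.0]
wrist_force: [1.2, -3.4, 3.5]
gripper_width: 0.006
```

>>> send_rows --series '[0.2,0,0,0,0,0,0,0.4,0,0,0,0,0,0,0.6,0,0,0,0,0,0,0.8,0,0,0,0,0,0,1.0,0,0,0,0,0,0,1.2,0,0,0,0,0,0,1.4,0,0,0,0,0,0,1.5,0,0,0,0,0,0,1.6,0,0,0,0,0,0,1.7,0,0,0,0,0,0]'

```text
clock: 5.15
position: [0.5642, 0.1785, 0.0405]
eef_rot: [0.547, 0.837, -0.0, -0.0]
wrist_force: [1.0, -3.3, 2.9]
gripper_width: 0.008
```

Run:
```python
from h import *
im=np.ascontiguousarray(grab_frame("top")[:,:,::-1]);s=grab_frame("side")[:,:,::-1];cv2.imwrite("pics/s2.png",s)
cv2.imwrite("pics/t2.png",im)
cv2.imwrite("pics/t2c.png",np.vstack([cv2.resize(im[125:215,255:415],(640,360),interpolation=2),cv2.resize(s[175:235,280:400],(480,240),interpolation=2)[:, :,].copy() if 0 else cv2.resize(s[175:235,270:430],(640,240),interpolation=2)]))
```

```text
(no output)
```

View pics/t2c.png

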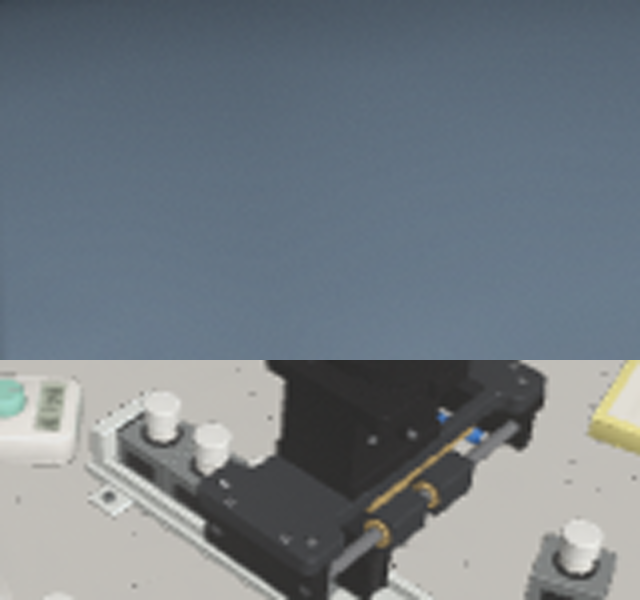

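The side view shows carrier 1 only a few mm short of the stop, at about (120,430) in the crop. The arm blocks the top view. I'll creep forward until the force rises.

>>> send_rows --series '[0.05,0,0,0,0,0,0,0.1,0,0,0,0,0,0,0.15,0,0,0,0,0,0,0.2,0,0,0,0,0,0,0.25,0,0,0,0,0,0,0.3,0,0,0,0,0,0]'

```text
clock: 5.75
position: [0.5636, 0.1799, 0.0405]
eef_rot: [0.547, 0.837, -0.001, 0.001]
wrist_force: [2.2, -8.8, 1.2]
gripper_width: 0.01
```

>>> send_rows --series '[0.05,0,0,0,0,0,0,0.1,0,0,0,0,0,0,0.15,0,0,0,0,0,0,0.2,0,0,0,0,0,0,0.2,0,0,0,0,0,0]'

```text
clock: 6.17
position: [0.5639, 0.1802, 0.0406]
eef_rot: [0.546, 0.837, -0.001, 0.002]
wrist_force: [3.3, -13.2, 0.7]
gripper_width: 0.004
```

The row is home: the arm has stopped moving and the force is rising. I'll back off, lift, cross over to the gate's outer side, and check with the cameras.

>>> send_rows --series '[-0.3,0,0,0,0,0,0,-0.7,0,0,0,0,0,0,-1.5,0,0,0,0,0,0,-3,0,0,0,0,0,0,-4.5,0,0,0,0,0,0,-5.3,0,0,0,0,0,0,-5.3,0,0,0,0,0,0,-5.3,0,-3,0,0,0,0,-5.3,0,-6,0,0,0,0,-5.3,0,-8,0,0,0,0,-5.3,0,-8,0,0,0,0,-5.8,-3,-8,0,0,0,0,-6.1,-6,-8,0,0,0,0,-6.1,-8.2,-8,0,0,0,0,-6.1,-8.2,-8,0,0,0,0,-6.1,-8.2,-8,0,0,0,0]'

```text
clock: 7.5
position: [0.5102, 0.094, 0.1201]
eef_rot: [0.548, 0.837, -0.0, -0.001]
wrist_force: [0.7, -0.4, 0.7]
gripper_width: 0.006
```

Run:
```python
from h import *
s=r.observe();print(s["position"],s["wrist_force"]);m=camera_model("wrist");w=grab_frame("wrist")[:,:,::-1]
s=grab_frame("side")[:,:,::-1]
cv2.imwrite("pics/w3.png",w);cv2.imwrite("pics/s3.png",s)
cv2.imwrite("pics/j3.png",np.vstack([cv2.resize(w,(560,350)),cv2.resize(s[175:245,270:430],(560,245),interpolation=2)]))
np.savez("m3.npz",**{k:np.array(v) for k,v in m.items()})
```

```text
[0.5102 0.094  0.1201] [ 0.7215 -0.4116  0.6598]
```

View pics/j3.png

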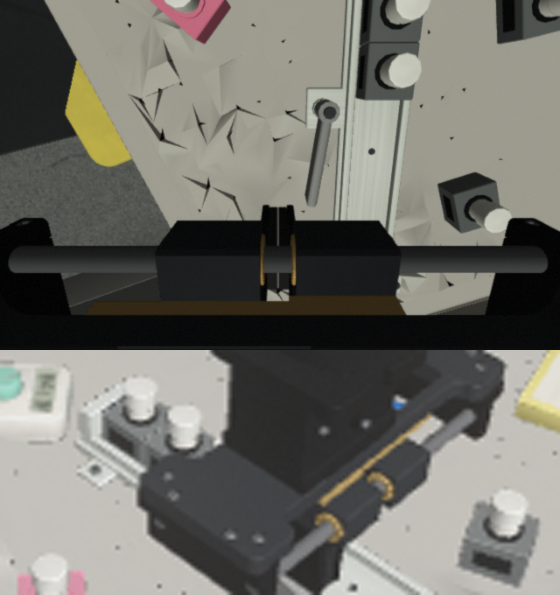

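Run:
```python
from h import *
m=dict(np.load("m3.npz"));t=np.array([.6048,.0799]);ex=np.array([-.4013,.916]);ey=np.array([-.916,-.4013]);k=640/560
for n,u,v,z in [("hinge",326,109,.045),("tip",311,204,.043),("c4 rear L",359,99,.036),("c4 rear R",411,100,.036),("cap4",404,70,.06),("cap3",408,8,.06)]:
  p=ray(m,(u*k,v*k),z)[:2];print(n,p,(p-t)@ex*1e3,(p-t)@ey*1e3)
p=np.array([.5102,.094]);print((p-t)@ex*1e3,(p-t)@ey*1e3)
```

```text
hinge [0.5183 0.1657] 113.32857690390256 44.73949432943591
tip [0.5407 0.0941] 38.72237527017486 52.985709961766744
c4 rear L [0.5392 0.1819] 119.79603934988525 19.16320116542142
c4 rear R [0.5749 0.1967] 118.99775204263128 -19.478273989584025
cap4 [0.5508 0.2081] 139.13121195673537 -1.9629862556594766
cap3 [0.5347 0.24  ] 174.8060884838535 -0.0027826589880314227
50.87858000000001 80.99527000000002
```

Carrier_4's rear face measures about 7 mm ahead of the hinge; 8 mm is nominal for a row that is home, so they agree within error. Next I'll lower on the gate's outer side and sweep it shut.

>>> send_rows --series '[0,0,3,0,0,0,0,0,0,6,0,0,0,0,0,0,7.4,0,0,0,0,0,0,7.4,0,0,0,0,0,0.5,7.4,0,0,0,0,-0.1,1,7.4,0,0,0,0,-0.15,1.4,7.4,0,0,0,0,-0.15,1.8,7.4,0,0,0,0,-0.1,2.2,7.4,0,0,0,0,-0.05,2.6,7.4,0,0,0,0,0,3,7.4,0,0,0,0,0.05,3.4,7.4,0,0,0,0,0.15,3.8,7.4,0,0,0,0,0.3,4.2,7.4,0,0,0,0,0.45,4.6,7.4,0,0,0,0,0.65,4.95,7.4,0,0,0,0,0.9,5.25,7.4,0,0,0,0,1.2,5.6,7.4,0,0,0,0,1.5,5.95,7.4,0,0,0,0]'

```text
clock: 9.18
position: [0.5605, 0.1322, 0.0465]
eef_rot: [0.547, 0.837, 0.0, 0.0]
wrist_force: [0.3, -1.4, -0.4]
gripper_width: 0.002
```

>>> send_rows --series '[0.3,0.25,0,0,0,0,0,0.65,0.5,0,0,0,0,0,1,0.7,0,0,0,0,0,1.3,0.9,0,0,0,0,0,1.6,1.02,0,0,0,0,0,1.9,1.12,0,0,0,0,0,2.2,1.2,0,0,0,0,0,2.45,1.3,0,0,0,0,0,2.6,1.3,0,0,0,0,0,2.7,1.3,0,0,0,0,0,2.8,1.3,0,0,0,0,0]'

```text
clock: 10.1
position: [0.5607, 0.1628, 0.0466]
eef_rot: [0.547, 0.837, 0.0, -0.0]
wrist_force: [0.5, -1.6, 0.5]
gripper_width: 0.008
```

>>> send_rows --series '[0.1,0,0,0,0,0,0,0.2,0,0,0,0,0,0,0.3,0,0,0,0,0,0,0.4,0,0,0,0,0,0,0.4,0,0,0,0,0,0]'

```text
clock: 10.52
position: [0.5598, 0.1652, 0.0466]
eef_rot: [0.547, 0.837, -0.001, 0.001]
wrist_force: [2.1, -6.0, -0.4]
gripper_width: 0.004
```

>>> send_rows --series '[0.1,0,0,0,0,0,0,0.2,0,0,0,0,0,0,0.2,0,0,0,0,0,0,0.2,0,0,0,0,0,0]'

```text
clock: 10.85
position: [0.5597, 0.1653, 0.0466]
eef_rot: [0.547, 0.837, -0.001, 0.002]
wrist_force: [5.1, -10.7, -0.4]
gripper_width: 0.001
```

>>> send_rows --series '[-0.4,0,0,0,0,0,0,-0.8,0,0,0,0,0,0,-1.6,0,0,0,0,0,0,-3,0,0,0,0,0,0,-3,0,0,0,0,0,0,-3,0,-4,0,0,0,0,-3,0,-8,0,0,0,0,-3,0,-12,0,0,0,0,-3,0,-16,0,0,0,0,-3,0,-19,0,0,0,0,-3,0,-19,0,0,0,0]'

```text
clock: 11.77
position: [0.5745, 0.1409, 0.2439]
eef_rot: [0.547, 0.837, 0.004, 0.006]
wrist_force: [1.1, -0.6, 0.3]
gripper_width: 0.006
```

>>> send_rows --series '[51,-11,0,0,0,-41,0,51,-11,0,0,0,-41,0,51,-11,0,0,0,-41,0,51,-11,0,0,0,-41,0,51,-11,0,0,0,-41,0,51,-11,0,0,0,-41,0,51,-11,0,0,0,-41,0,51,-11,0,0,0,-41,0,51,-11,0,0,0,-41,0,51,-11,0,0,0,-41,0,51,-11,0,0,0,-41,0,51,-11,0,0,0,-41,0,51,-11,0,0,0,-41,0,51,-11,0,0,0,-41,0,51,-11,0,0,0,-41,0,51,-11,0,0,0,-41,0]'

```text
clock: 13.1
position: [0.2654, 0.5628, 0.2359]
eef_rot: [0.22, 0.976, -0.001, -0.0]
wrist_force: [0.5, -0.2, 1.2]
gripper_width: 0.008
```

Run:
```python
from h import *
s=r.observe();print(s["clock"],s["position"],s["wrist_force"])
im=np.ascontiguousarray(grab_frame("top")[:,:,::-1]);sd=grab_frame("side")[:,:,::-1];cm=camera_model("top")
c4=np.array([.5828,.1335]);ex=np.array([-.4013,.916]);ey=np.array([-.916,-.4013])
for c,a,w in caps(im,(230,90,450,235)): p=ray(cm,c,.06)[:2];print(c,a,p,(p-c4)@ex*1e3,(p-c4)@ey*1e3)
cv2.imwrite("pics/j4.png",np.vstack([cv2.resize(im[95:225,225:425],(640,416),interpolation=2)[:340],cv2.resize(sd[175:240,270:430],(640,260),interpolation=2)]))
```

```text
13.1 [0.2654 0.5628 0.2359] [ 0.5123 -0.2061  1.2495]
[374.4101 108.8918] 39.125 [0.6723 0.1436] -26.648649030273074 -86.0705723133389
[299.875  126.9681] 50.875 [0.6283 0.293 ] 127.82673096601299 -105.68562479619044
[341.4826 166.8197] 57.625 [0.5502 0.2081] 81.44184191987692 -0.03227101765345343
[322.7848 174.146 ] 60.25 [0.5341 0.2447] 121.4458790431318 0.007337938291093522
[303.9756 181.5616] 62.125 [0.5179 0.2813] 161.37280587430485 0.13134266837328326
[284.9577 188.9776] 62.0 [0.5019 0.3179] 201.330882454265 0.10470559687431137
[260.0723 222.5536] 135.875 [0.4348 0.3631] 269.7215660892737 43.42325747125259
```

View pics/j4.png

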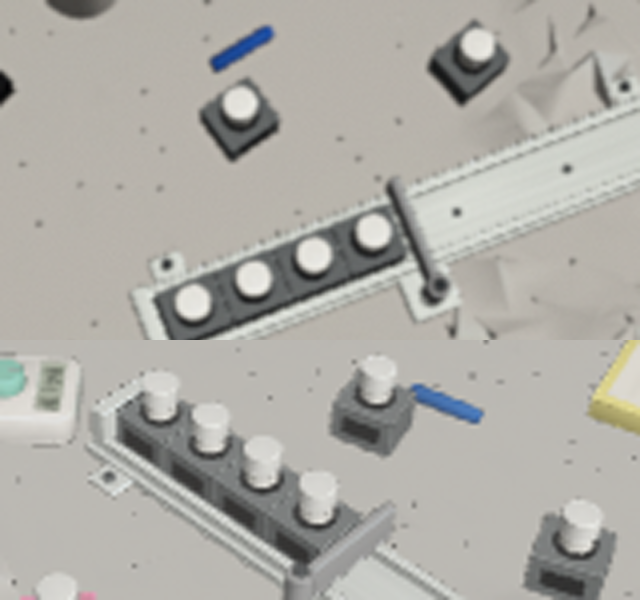

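```bash
python3 -c "
from rig import r
print(r.job_done())"
```

```text
the job is handed in; nothing more can be done
None
```

The job is done and handed in: the four carriers are home against the end stop, and the gate is shut straight across behind them. The last move ended at 13.1 s of the 48 s allowed.

I pushed the row with closed fingertips from behind carrier 4 until the arm stopped moving and the force reached about 14 N. I then swept the gate shut against its stop (about 12 N) and moved the arm clear.

**Last checks:**
- **Row:** the spacing between carrier centres is 39.9–40.0 mm, so there are no gaps. The front face is within about 0.3 mm of the measured stop face.
- **Gate:** the bar looks square across the channel within about 2°. The tool stopped 11.8 mm short of where it stopped against the row; 12 mm is expected.
- **Surroundings:** both spare carriers are where they started, within 0.1 mm. I only checked the timer by eye, and it looks undisturbed. No blue or pink look-alike was touched.

**Disagreements:** the first distance measured to the home position was about 2 mm longer than where the row actually stopped, which is about the camera calibration error. A wrist-camera check put the row's rear face about 7 mm past the gate hinge instead of 8 mm. I trusted the force and the final top view over both.

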